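# Slide a coin card out over the edge of a display block

## Robot

A 7-joint arm with a two-finger parallel gripper is mounted at the origin on the work surface. World frame = base frame: x ahead of the robot, y to its left, z up, the work surface at z = 0. Lengths are in m, angles in rad, forces in N, time in s.
With the tool pointing down it reaches from about 0.4 to 0.875 m from the base axis. Payload 19.3 kg.
Tool frame: the origin (TCP) lies on the centre line of the jaws, within the pads' length; the fingertips stand 8 mm ahead of it and the grasp point (between the pads) lies 11 mm behind it; z points along the fingers, y is the line along which they close (so a half turn about z gives the same grasp; the last joint's range is limited). The gripper opens to 85 mm and grips with 20 to 120 N. Pads are 22 mm wide; open, the fingers measure 114 mm over their backs; the gripper's body (76 mm by 85 mm) begins 54 mm behind the grasp point. The pads swing forward as they close: fully open they stand 13 mm farther back than shut.
Start: joints at [1.145, 0.521, -0.036, 1.599, 0.021, 1.021, -0.113], TCP at [0.218, -0.586, 0.216] pointing down, gripper open.
Joint ranges: [-2.91, 2.91], [-0.3, 2.13], [-1.5, 1.42], [0.17, 2.43], [-1.26, 4.41], [0.16, 1.93], [-2.52, 2.52]. Speed limits (rad/s): [1.89, 1.89, 2.39, 2.39, 3.01, 3.01, 3.01].

## Interface

Orientations are given as [roll, pitch, yaw] about the fixed x, y, z axes, in that order (R = Rz(yaw) Ry(pitch) Rx(roll)).
In Python, from workcell import status, grab_frame, camera_params, bot, search_frame, silhouettes gives the robot as it stands.
- The arm moves only by the shell command python3 -m creep 'ROWS' [FORCE]. ROWS is JSON, a list of rows, each a list of 5 numbers: the shift along the tool's x, y, z in units of 60 mm (1.0 is 60 mm), then the turn about the tool's z in units of 8 degrees (1.0 is 8 degrees), then the opening, from 0 (shut) to 1 (fully open). In form: [[x, y, z, twist, hand], ...]. A call has 1 to 5 rows; each row is the pose to reach, as a shift and turn from the pose commanded when the call began, along the tool's axes at that moment; what a row does not reach only later rows make up. A row lasts 1/8 s, in which the tool goes at most 62.5 mm and 10.7 degrees, less where a joint would pass 70% of its speed; a pose out of reach is approached as far as the arm can. A call with a gripper value outside its range is refused whole. The fingers move at their own pace and stop on an object; FORCE is the grip in N (left out, the last holds). Time passes only in rows, so rows that repeat a pose let the fingers close. It gives the time, the measured TCP pose, the force, the opening and the grip force at its end, in the units of the state.
- status.observe(): the state, without advancing time (a new reading comes with each control period).
- grab_frame(name): name is "scene" or "top" or "wrist"; returns the picture (384x512x3 uint8, blue, green, red); there is no depth.
- camera_params(name): a dict with "K" (3x3 intrinsics, pixels), "rvec" (rotation vector, rad) and "tvec" (3), from world to camera coordinates, as OpenCV has them; the wrist camera has in their place "tool_from_camera" (4x4, takes a point from camera to tool coordinates, whose origin is the TCP and whose axes are the flange's). Camera axes: x right, y down, z forward; pixel columns grow to the right and rows downward; lengths in m; the calibration is good to about 2 mm. A picture is of the moment at which its call begins: read the wrist's pose just before it. camera_params takes no time and is no camera call.
- bot.job_done(): hands the job in; it is judged then, once.
Trained networks look in the newest picture that a camera, given by its name, has taken for a name from the list of things; names that differ only in an ending like _2 or _b are one class to them, and where a whole thing is asked for, a point or a joint stands for the part that bears it (a point fixed in the world has none). Each returns a list of dicts, best first, with "p" (0 to 1); they miss things now and then, are a little off and sometimes report something else, mostly with a low value. They report only what shows in the picture. A call takes as long as a camera call.
- search_frame(camera, name): "extent" ([left, top, right, bottom] as shares, 0 to 1, of the picture: columns of its width, rows of its height, round what is visible of it).
- silhouettes(camera, name): "mask" (384x512 bool, what is visible of it) and "extent" ([left, top, right, bottom] as shares, 0 to 1, of the picture: columns of its width, rows of its height, round what is visible of it).
The state is a dict: "clock": time; "qpos": joint angles; "qd": joint speeds; "joint_efforts": joint torques, N m; "position": TCP position; "tool_rot": TCP orientation; "force": force on the tool from outside, world axes, zero at the start; "moment": the same for the moment, N m; "grip_width": finger opening in m; "finger_force": force on a finger pad.
Only numpy, scipy, OpenCV 4.12 (cv2) and the standard library are available. Lean on these libraries where they do the work, as an engineer would, in place of code of your own. Each camera call takes 0.05 s, during which the arm holds its last target. There are 200 camera calls.

## Task

With the fingertips, slide the card of gold coins across the white display block, away from the robot, until the white line on the card lies right above the block's brass edge, so that the card sticks out squarely by 35 mm where a customer can take it. Only push it: never pick it up or let it tip, and leave the silver-coin card and everything else where they are.

Things in the scene. Friction and masses are not known exactly. Their poses are not given: they have to be found in the camera images.
- block: fixed white display block standing on the table, 260 (its x) x 340 (its y) x 40 mm high, with an 8 mm brass strip along its edge at +x (the edge away from the robot), level with the white top. Origin: centre of its underside; its +x axis points from the robot's side out over the brass edge; yaw within 0.3 rad of the world's
- edge (a point): middle of the top corner of the brass edge: 130 mm along the block's +x from its centre, 40 mm above the table; axes as the block's
- gold_card: loose flat black card, 90 (its x) x 100 (its y) x 8 mm thick, 0.1 to 0.2 kg, lying on one half of the block; 3 x 3 gold coins (raised 1 mm, look only) and a 4 mm white line across it parallel to its y. Origin: centre of its underside. Its +x points to its front edge, within 0.2 rad of the block's +x; it starts wholly on the block, 70 to 120 mm short of its goal
- line (a point): middle of the white line, on top of the gold card, 10 mm in front of its centre and 35 mm behind its front edge
- front (a point): middle of the gold card's front edge, 45 mm in front of its centre, at half its thickness
- silver_card: an identical card but with silver-coloured coins, on the other half of the block, its centre about 170 mm to the side of the gold card's; must stay. Origin: centre of its underside
- capsule: loose clear round coin capsule with a copper coin, 36 mm across, 12 mm high, on the block in the middle near the robot's side; must stay. Origin: centre of its underside
- loupe: loose black magnifying loupe, 42 mm across, 46 mm high, on the table left of the block; must stay. Origin: centre of its underside
- coin_tube: loose amber coin tube with a blue cap, 34 mm across, 82 mm high, on the table left of the block; must stay. Origin: centre of its underside
- calculator: loose grey calculator, 150 x 85 x 18 mm, on the table right of the block; must stay. Origin: centre of its underside
- coin_box: loose red coin case, 60 x 60 x 23 mm, on the table right of the block; must stay. Origin: centre of its underside

How it is judged:
At the end, for the whole second after the job is handed in: The gold card lies flat and still on the block, its front beyond the brass edge, the middle of its white line within 7 mm of that edge, the card square to it within 0.1 rad; the silver card moved less than 10 mm, the capsule 15 mm, the other loose things 20 mm (x of line in the frame of block between 0.123 and 0.137 m and x of front in the frame of block above 0.15 m and angle between the x axis of gold_card and the x axis of block, either way round below 0.1 rad and height (world z) of gold_card between 0.037 and 0.043 m and angle between gold_card's own z axis and vertical below 0.04 rad and linear speed of gold_card below 0.01 m/s and angular speed of gold_card below 0.1 rad/s and contact force between gold_card and block above 0.3 N and distance of silver_card from where it was at the start of the episode below 0.01 m and distance of capsule from where it was at the start of the episode below 0.015 m and distance of each of loupe, coin_tube, calculator, coin_box from where it was at the start of the episode below 0.02 m); the robot touches nothing.
It fails at once if the gold card is lifted off the block (more than 6 mm) or dropped (height (world z) of gold_card above 0.046 m or height (world z) of gold_card below 0.032 m).
It fails at once if the gold card is tipped by more than 0.12 rad (angle between gold_card's own z axis and vertical above 0.12 rad).
It fails at once if the silver card or another loose thing is disturbed (silver card 10 mm, capsule 15 mm, others 20 mm) (distance of silver_card from where it was at the start of the episode above 0.01 m or distance of capsule from where it was at the start of the episode above 0.015 m or distance of any of loupe, coin_tube, calculator, coin_box from where it was at the start of the episode above 0.02 m).
It also fails if it takes over 51 s, if anything falls off the work surface, if the arm or the gripper's body presses on something with over 40 N, if the wrist force passes 120 N, or if a joint passes its speed limit or range.

## Working session

There is one attempt and no reset: what is moved stays moved. The work goes in short steps, Python scripts to look and compute and a shell command to move; the robot and the scene stay as the last step left them, time stands still between calls to the robot, and variables do not carry over. Pictures are saved under pics/ and viewed, at most 11 in all, crops included, and the job is handed in when it is done.

```bash
mkdir -p pics; python3 - <<'E'
from workcell import *
import cv2
s=status.observe();print(s)
for n in("top","scene"):
    cv2.imwrite(f"pics/{n}0.png",grab_frame(n)); print(n,camera_params(n))
for n in ("gold_card","silver_card","block","capsule"):
    grab_frame
    print(n,[(d["p"],[round(v,3) for v in d["extent"]]) for d in search_frame("top",n)])
E
```

```text
{'clock': 0.0, 'qpos': array([ 1.14481034,  0.52204335, -0.03633416,  1.60002024,  0.02122052,
        1.02108847, -0.11278747]), 'qd': array([ 0.00105716, -0.00054098, -0.00106594, -0.00230268,  0.00033448,
        0.00060878, -0.0004404 ]), 'joint_efforts': array([ 6.44838528e-04, -9.27101684e+01,  1.98048681e+00, -3.69917822e+01,
        1.79089140e-02,  8.32778140e-03,  7.61178853e-06]), 'position': array([ 0.21753932, -0.58553125,  0.21520301]), 'tool_rot': array([-3.14042298e+00,  9.80070010e-05,  3.55805410e-01]), 'force': array([ 0.4560055 ,  0.01792757, -0.04050941]), 'moment': array([-0.0116804 ,  0.00842313,  0.04784815]), 'finger_force': 0.0, 'grip_width': 0.08543343147018574}
top {'K': array([[445.3632342 ,   0.        , 253.31904804],
       [  0.        , 445.3632342 , 184.7588899 ],
       [  0.        ,   0.        ,   1.        ]]), 'rvec': array([ 2.1508668 , -2.20409114,  0.06630152]), 'tvec': array([0.01503666, 0.53054188, 1.14956915])}
scene {'K': array([[362.92086287,   0.        , 258.42505244],
       [  0.        , 362.92086287, 196.95601589],
       [  0.        ,   0.        ,   1.        ]]), 'rvec': array([ 1.66268883,  2.10545002, -0.66227493]), 'tvec': array([ 0.13051315, -0.40705474,  1.48269492])}
gold_card [(0.74, [0.454, 0.423, 0.535, 0.529])]
silver_card []
block [(0.72, [0.414, 0.349, 0.682, 0.638])]
capsule [(0.52, [0.53, 0.586, 0.561, 0.62])]
```

View pics/top0.png

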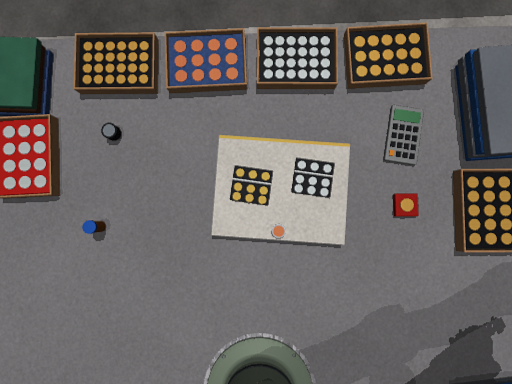

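View pics/scene0.png

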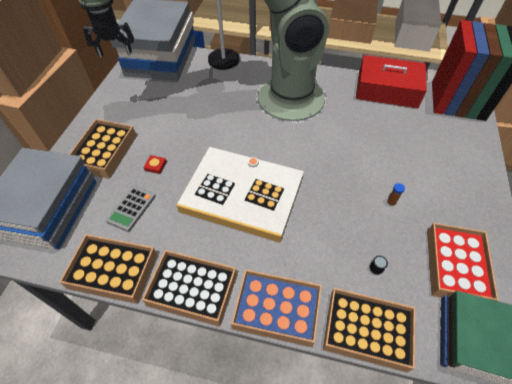

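```bash
cat > h.py <<'E'
import numpy as np, cv2
from workcell import *
def unproj(px,z,n="top"):
    c=camera_params(n); R=cv2.Rodrigues(np.array(c["rvec"]))[0]; o=-R.T@c["tvec"]
    u=cv2.undistortPoints(np.float64(px).reshape(-1,1,2),c["K"],None).reshape(-1,2)
    d=np.c_[u,np.ones(len(u))]@R
    return (o+d*((z-o[2])/d[:,2])[:,None])[:,:2]
def rect(mask,z,n="top"):
    cs=cv2.findContours(mask.astype(np.uint8),cv2.RETR_EXTERNAL,cv2.CHAIN_APPROX_NONE)[0]
    c=max(cs,key=cv2.contourArea)
    w=unproj(c.reshape(-1,2),z,n)
    (cx,cy),(a,b),ang=cv2.minAreaRect(np.float32(w*1000))
    yaw=(ang+45)%90-45
    return np.round([cx,cy,a,b,yaw],1), c
E
python3 - <<'E'
from h import *
im=grab_frame("top"); hsv=cv2.cvtColor(im,cv2.COLOR_BGR2HSV)
for name,z in(("block",.04),("gold_card",.048),("silver_card",.048),("capsule",.052)):
    for d in silhouettes("top",name)[:1]: print(name,d["p"],rect(d["mask"],z)[0])
g=cv2.cvtColor(im,cv2.COLOR_BGR2GRAY)
sub=np.zeros_like(g);sub[125:255,200:360]=g[125:255,200:360]
print("white",rect(cv2.morphologyEx((sub>150).astype(np.uint8),cv2.MORPH_OPEN,np.ones((3,3))),.04))if 0 else None
w=((sub>160)|((hsv[...,1]>100)&(hsv[...,2]>120)&(sub>0))).astype(np.uint8)
print("block thr",rect(w,.04)[0])
for nm,x0 in(("gold",222),("silver",285)):
    m=np.zeros_like(g);m[150:212,x0:x0+58]=(g[150:212,x0:x0+58]<110)
    m=cv2.morphologyEx(m.astype(np.uint8),cv2.MORPH_CLOSE,np.ones((9,9)))
    print(nm,rect(m,.048)[0])
cv2.imwrite("pics/crop1.png",cv2.resize(im[125:255,200:360],None,fx=4.5,fy=4.5,interpolation=cv2.INTER_NEAREST))
E
```

```text
gold_card 0.85 [529.4   7.6  99.5  90.   -9.6]
silver_card 0.71 [ 544.9 -150.1  101.9   89.1   -9.6]
capsule 0.57 [410.7 -59.3  32.9  32.7  -1.4]
block thr [517.8 -68.7 339.6 259.6  -5.4]
gold [527.4   7.9 100.2  91.8  -9.1]
silver [ 543.6 -150.   100.8   91.6   -9.6]
```

View pics/crop1.png

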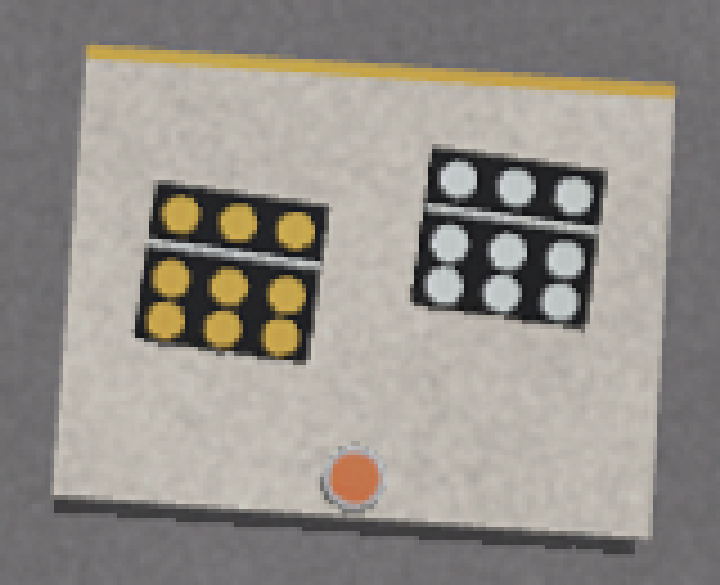

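```bash
python3 -m creep '[[0.8,-0.6,0,0.6,0.5],[1.6,-1.2,0,1.3,0.5],[2.4,-1.8,0,1.9,0.5],[3.2,-2.4,0,2.6,0.5],[4.0,-3.0,0,3.2,0.5]]' 40; python3 - <<'E'
from h import *
s=status.observe();p=s["position"];y=s["tool_rot"][2];print(s["clock"],p,s["tool_rot"],s["grip_width"])
d=np.array([.4505,.017])-p[:2];print(d@[np.cos(y),np.sin(y)]/.06,d@[np.sin(y),-np.cos(y)]/.06)
E
```

```text
clock: 1.18
position: [0.3808, -0.3319, 0.216]
tool_rot: [3.141, -0.001, -0.094]
force: [1.4, -1.5, 0.3]
grip_width: 0.0426
finger_force: 0.0
1.175 [ 0.38084629 -0.33187443  0.21603358] [ 3.14132525e+00 -5.39263101e-04 -9.40851814e-02] 0.04259982046657415
0.6095023683090053 -5.897919440268065
```

```bash
python3 -m creep '[[0.3,-1,0,0,0.5],[0.5,-2,0,0,0.5],[0.6,-3,0,0,0.5],[0.6,-4,0.3,0,0.5],[0.6,-5,0.6,0,0.5]]'; python3 -m creep '[[0,-0.9,0.5,0,0.5],[0,-0.9,1,0,0.5],[0,-0.9,1,0,0.5]]'; python3 - <<'E'
from h import *
s=status.observe();p=s["position"];y=s["tool_rot"][2];print(s["clock"],p,s["tool_rot"],s["grip_width"])
d=np.array([.4505,.017])-p[:2];print(d@[np.cos(y),np.sin(y)]/.06,d@[np.sin(y),-np.cos(y)]/.06)
s0=status.observe()
im=grab_frame("wrist");cv2.imwrite("pics/w1.png",im)
E
```

```text
clock: 1.8
position: [0.4433, -0.0364, 0.1798]
tool_rot: [-3.141, -0.001, -0.091]
force: [2.2, -0.8, 0.1]
grip_width: 0.0429
finger_force: 0.0
clock: 2.17
position: [0.4469, 0.0157, 0.1187]
tool_rot: [3.141, 0.003, -0.09]
force: [-0.4, -0.5, 0.2]
grip_width: 0.0426
finger_force: 0.0
2.175 [0.44689078 0.0156656  0.11872883] [ 3.14093536  0.00322111 -0.08995765] 0.04263245652282701
0.057912489059444135 -0.027554012910922954
```

View pics/w1.png

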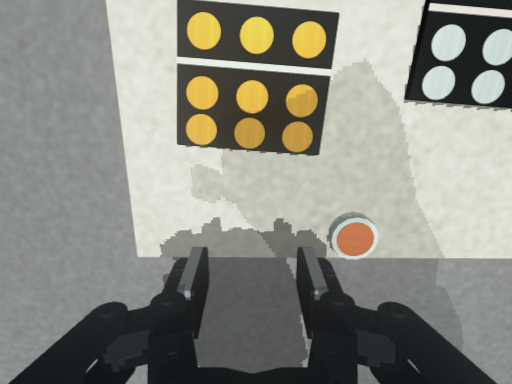

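```bash
python3 -m creep '[[0,0,0.5,0,0.5],[0,0,1.0,0,0.5],[0,0,1.07,0,0.5],[0,0,1.07,0,0.5],[0,0,1.07,0,0.5]]'; for i in 1 ; do python3 -m creep '[[0,0,0.03,0,0.5],[0,0,0.06,0,0.5],[0,0,0.06,0,0.5]]';python3 -m creep '[[0,0,0.03,0,0.5],[0,0,0.03,0,0.5]]';  done
```

```text
clock: 2.85
position: [0.4488, 0.0153, 0.057]
tool_rot: [-3.141, -0.002, -0.092]
force: [0.6, -0.0, 0.2]
grip_width: 0.043
finger_force: 0.0
clock: 3.22
position: [0.4479, 0.0154, 0.052]
tool_rot: [3.142, 0.0, -0.091]
force: [-0.2, 0.0, 0.5]
grip_width: 0.0428
finger_force: 0.0
clock: 3.48
position: [0.4479, 0.0155, 0.0501]
tool_rot: [3.142, 0.0, -0.091]
force: [-0.1, -0.1, -0.2]
grip_width: 0.0429
finger_force: 0.0
```

```bash
for i in 1 2 3; do python3 -m creep '[[0,0,0.03,0,0.5],[0,0,0.03,0,0.5]]' | egrep 'pos|force: \['; done
```

```text
position: [0.4479, 0.0155, 0.0483]
force: [-0.9, -1.0, 0.1]
position: [0.4479, 0.0155, 0.0465]
force: [-0.3, -0.5, 0.6]
position: [0.4479, 0.0154, 0.0448]
force: [0.1, -0.5, 0.2]
```

```bash
for i in 1 2; do python3 -m creep '[[0,0,0.02,0,0.5],[0,0,0.02,0,0.5]]' | egrep 'pos|force: \['; done
```

```text
position: [0.4479, 0.0155, 0.0436]
force: [-0.3, 0.1, -0.3]
position: [0.4479, 0.0155, 0.0424]
force: [-0.3, 0.7, 0.0]
```

```bash
for i in 1 2; do python3 -m creep '[[0,0,0.02,0,0.5],[0,0,0.02,0,0.5]]' | egrep 'pos|force: \['; done; python3 -c "
from h import *
cv2.imwrite('pics/s2.png',cv2.resize(grab_frame('scene')[120:260,150:330],None,fx=4,fy=4,interpolation=2))"
```

```text
position: [0.4479, 0.0155, 0.0412]
force: [0.2, -0.5, 0.3]
position: [0.4479, 0.0155, 0.04]
force: [0.2, 0.2, 0.2]
```

View pics/s2.png

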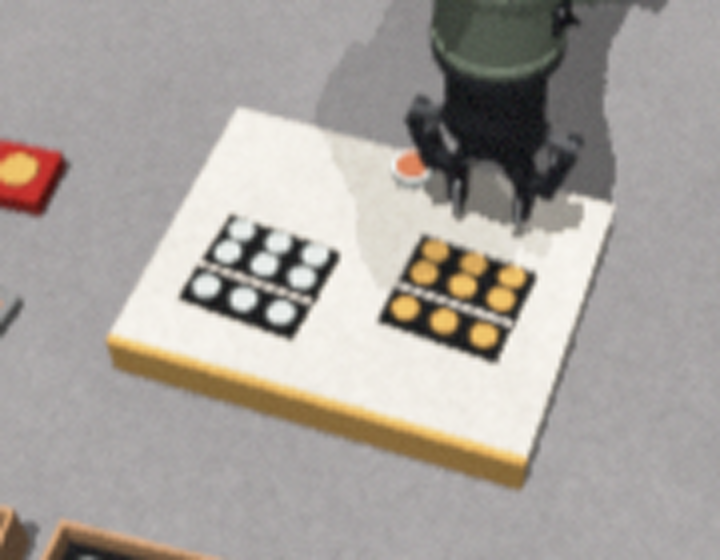

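The scene crop shows both fingertips just above the block, at about (460,210) and (520,225). They are squarely behind the gold card, and the capsule at (410,165) is clear. I'll keep lowering to touch.

```bash
for i in 1 2 3; do python3 -m creep '[[0,0,0.015,0,0.5],[0,0,0.015,0,0.5]]' | egrep 'pos|force: \['; done
```

```text
position: [0.448, 0.0155, 0.0391]
force: [1.1, 0.5, 0.3]
position: [0.4479, 0.0155, 0.0382]
force: [-0.2, 1.0, -0.2]
position: [0.448, 0.0154, 0.0373]
force: [-0.8, -0.3, 0.8]
```

```bash
python3 -m creep '[[0.12,0,-0.015,0,0.5],[0.24,0,-0.015,0,0.5],[0.36,0,-0.015,0,0.5],[0.48,0,-0.015,0,0.5],[0.6,0,-0.015,0,0.5]]'; python3 - <<'E'
from h import *
im=grab_frame("wrist");cv2.imwrite("pics/w2.png",im)
E
```

```text
clock: 6.65
position: [0.4843, 0.0121, 0.0382]
tool_rot: [-3.142, 0.0, -0.091]
force: [0.1, 0.2, -0.4]
grip_width: 0.0427
finger_force: 0.0
```

View pics/w2.png

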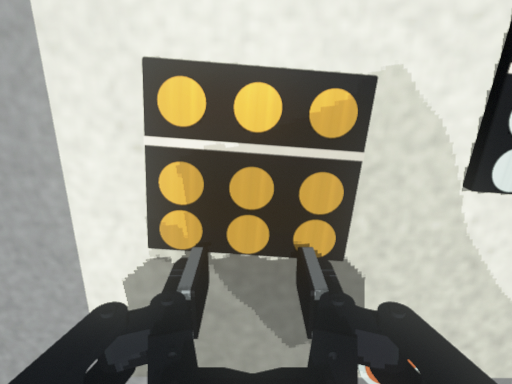

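The wrist view shows the fingertips at about (200,250) and (310,250), right at the card's rear edge (rows 247–260). I'll advance in small steps and check that the card moves.

```bash
cat >> h.py <<'E'
B=np.array([517.8,-68.7]);YB=np.radians(-5.4)
def line():
    "gold card's line in block frame by the top camera: PCA of white line is small, so use card mask rect"
    im=grab_frame("top")
    d=silhouettes("top","gold_card")
    if not d: print("none");return
    r,c=rect(d[0]["mask"],.048)
    v=r[:2]-B;x=v@[np.cos(YB),np.sin(YB)];y=v@[-np.sin(YB),np.cos(YB)]
    s=status.observe();t=s["position"][:2]*1000-B
    print(s["clock"],"p",d[0]["p"],"rect",r,"centre_b",x.round(1),y.round(1),"rel yaw",r[4]+5.4,"tcp_b",t@[np.cos(YB),np.sin(YB)],"F",s["force"])
    return im
E
python3 -c "
from h import *
line()"; python3 -m creep '[[0.1,0,0,0,0.5],[0.2,0,0,0,0.5],[0.2,0,0,0,0.5]]'; python3 - <<'E'
from h import *
line()
im=grab_frame("wrist");cv2.imwrite("pics/w3.png",im)
E
```

```text
none
clock: 7.18
position: [0.4963, 0.0111, 0.0383]
tool_rot: [-3.141, -0.0, -0.091]
force: [-0.9, -0.1, -0.2]
grip_width: 0.0429
finger_force: 0.0
none
```

View pics/w3.png

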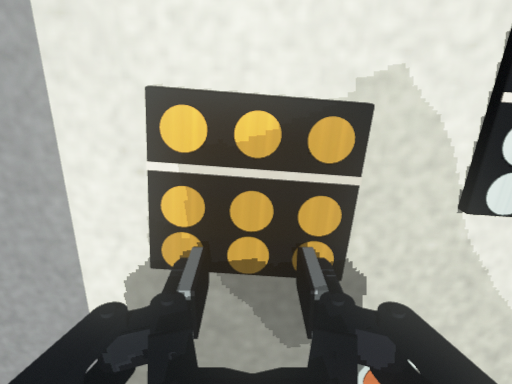

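```bash
python3 - <<'E'
from h import *
c=camera_params("wrist");T=np.array(c["tool_from_camera"]);K=np.array(c["K"]);print(T.round(3),K[0,0])
Ti=np.linalg.inv(T)
def pr(p):
    q=Ti@np.r_[p,1];u=K@q[:3];return (u[:2]/u[2]).round(0)
for z in(-.01,-.005,0,.008): print(z,[list(pr([x,y,z])) for x in(-.011,0,.011) for y in(-.021,.021)])
s=status.observe();p=s["position"];R=cv2.Rodrigues(np.zeros(3))[0]
from scipy.spatial.transform import Rotation as Ro
R=Ro.from_euler("xyz",s["tool_rot"]).as_matrix()
# inverse: wrist pixels of card corners to world at z=.048
for u in([151,268],[343,279],[146,86],[374,104]):
    d=T[:3,:3]@np.linalg.inv(K)@[*u,1];o=R@T[:3,3]+p;d=R@d
    w=(o+d*(.048-o[2])/d[2])[:2]*1000-B
    print(u,w@[np.cos(YB),np.sin(YB)],w@[-np.sin(YB),np.cos(YB)])
t=p[:2]*1000-B;print("tcp_b",t@[np.cos(YB),np.sin(YB)],t@[-np.sin(YB),np.cos(YB)])
E
```

```text
[[ 0.    -0.945 -0.326  0.084]
 [ 1.     0.     0.001  0.   ]
 [-0.    -0.326  0.945 -0.157]
 [ 0.     0.     0.     1.   ]] 330.7529960755452
-0.01 [[np.float64(211.0), np.float64(275.0)], [np.float64(293.0), np.float64(275.0)], [np.float64(210.0), np.float64(256.0)], [np.float64(293.0), np.float64(256.0)], [np.float64(209.0), np.float64(236.0)], [np.float64(294.0), np.float64(236.0)]]
-0.005 [[np.float64(212.0), np.float64(270.0)], [np.float64(291.0), np.float64(270.0)], [np.float64(211.0), np.float64(251.0)], [np.float64(292.0), np.float64(251.0)], [np.float64(210.0), np.float64(232.0)], [np.float64(293.0), np.float64(232.0)]]
0 [[np.float64(213.0), np.float64(265.0)], [np.float64(290.0), np.float64(265.0)], [np.float64(212.0), np.float64(247.0)], [np.float64(291.0), np.float64(247.0)], [np.float64(211.0), np.float64(228.0)], [np.float64(292.0), np.float64(228.0)]]
0.008 [[np.float64(215.0), np.float64(257.0)], [np.float64(289.0), np.float64(257.0)], [np.float64(214.0), np.float64(240.0)], [np.float64(290.0), np.float64(240.0)], [np.float64(213.0), np.float64(222.0)], [np.float64(290.0), np.float64(222.0)]]
[151, 268] -36.746134489057276 128.68071346266012
[343, 279] -42.946224311932106 30.115485364626647
[146, 86] 51.56925627694807 122.30067682201485
[374, 104] 44.540610993580906 24.913973798939946
tcp_b -29.60566908433218 77.35741383560917
```

The card hasn't moved: its centre from the wrist view is x≈4 mm, unchanged. So the half-open fingertips ride above it. I'll back off and probe lower.

```bash
python3 -m creep '[[-0.2,0,0,0,0.5],[-0.5,0,0,0,0.5],[-0.8,0,0,0,0.5],[-0.8,0,0,0,0.5]]'|egrep 'pos|force: \['; for i in 1 2 3 4; do python3 -m creep '[[0,0,0.02,0,0.5],[0,0,0.02,0,0.5]]' | egrep 'pos|force: \['; done
```

```text
position: [0.4463, 0.0155, 0.0384]
force: [0.3, 0.0, 0.2]
position: [0.4483, 0.0154, 0.037]
force: [0.4, 0.5, -0.1]
position: [0.448, 0.0154, 0.0357]
force: [0.7, -0.0, -0.5]
position: [0.448, 0.0155, 0.0346]
force: [-0.3, 0.5, -1.1]
position: [0.4479, 0.0155, 0.0334]
force: [-0.1, -0.1, -0.1]
```

```bash
for i in 1 2 3 4 5; do python3 -m creep '[[0,0,0.02,0,0.5],[0,0,0.02,0,0.5]]' | egrep 'pos|force: \['; done; python3 - <<'E'
from h import *
im=grab_frame("wrist");cv2.imwrite("pics/w4.png",im)
E
```

```text
position: [0.4479, 0.0155, 0.0322]
force: [-0.2, 0.0, -0.2]
position: [0.4479, 0.0155, 0.031]
force: [0.0, -0.5, -0.4]
position: [0.4479, 0.0155, 0.0298]
force: [0.6, -0.1, -0.1]
position: [0.4479, 0.0155, 0.0286]
force: [0.2, 0.4, -0.2]
position: [0.4479, 0.0155, 0.0274]
force: [-0.1, -0.2, 0.1]
```

View pics/w4.png

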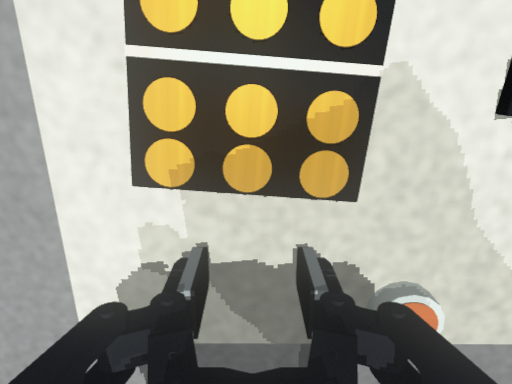

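Judged by the 91 px gap between the fingertips (43 mm wide), the tips are about 17 mm behind the TCP, at z≈0.044. That explains why nothing has touched yet. The capsule at (410,310) is still clear. I'll lower a few more mm.

```bash
for i in 1 2 3; do python3 -m creep '[[0,0,0.015,0,0.5],[0,0,0.015,0,0.5]]' | egrep 'pos|force: \['; done
```

```text
position: [0.448, 0.0155, 0.0265]
force: [-0.3, -0.8, 0.8]
position: [0.448, 0.0155, 0.0256]
force: [0.0, 0.2, 0.5]
position: [0.4479, 0.0154, 0.0247]
force: [-0.4, 0.3, 0.0]
```

```bash
for i in 1 2; do python3 -m creep '[[0,0,0.015,0,0.5],[0,0,0.015,0,0.5]]' | egrep 'pos|force: \['; done; for i in 1 2; do  python3 -m creep '[[0.07,0,0,0,0.5],[0.14,0,0,0,0.5],[0.21,0,0,0,0.5],[0.28,0,0,0,0.5],[0.35,0,0,0,0.5]]' | egrep 'pos|force: \['; done; python3 - <<'E'
from h import *
im=grab_frame("wrist");cv2.imwrite("pics/w5.png",im)
E
```

```text
position: [0.4479, 0.0155, 0.0238]
force: [0.6, 0.4, 0.0]
position: [0.4479, 0.0155, 0.0229]
force: [0.6, -1.0, 1.0]
position: [0.4692, 0.0135, 0.023]
force: [-0.3, -0.1, 0.0]
position: [0.4901, 0.0117, 0.023]
force: [-1.1, -0.5, 0.7]
```

View pics/w5.png

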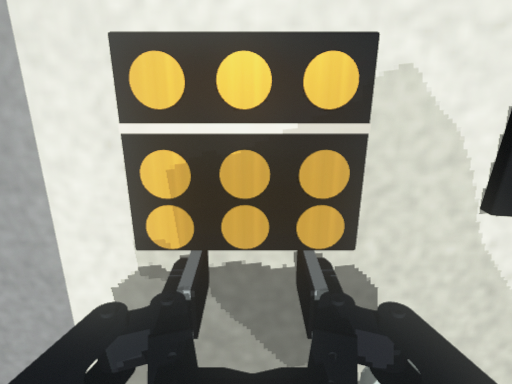

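The card is now in contact and squared: its rear edge is level at row 249 against both tips, and the line is at row 129. Next I compute the remaining distance.

```bash
cat >> h.py <<'E'
from scipy.spatial.transform import Rotation as Ro
def wpx(u,z):
    c=camera_params("wrist");T=np.array(c["tool_from_camera"]);s=status.observe();p=s["position"]
    R=Ro.from_euler("xyz",s["tool_rot"]).as_matrix();u=np.atleast_2d(u)
    d=np.c_[u,np.ones(len(u))]@np.linalg.inv(c["K"]).T@T[:3,:3].T@R.T;o=R@T[:3,3]+p
    w=(o+d*((z-o[2])/d[:,2])[:,None])[:,:2]*1000-B
    t=p[:2]*1000-B;r=np.array([[np.cos(YB),np.sin(YB)],[-np.sin(YB),np.cos(YB)]])
    return (w@r.T).round(1),(r@t).round(1)
E
python3 -c "
from h import *
print(wpx([[136,249],[356,249],[121,129],[370,129],[109,33],[379,33]],.048))"
```

```text
(array([[-22.6, 129.2],
       [-22.3,  30.7],
       [ 30.6, 129.2],
       [ 31. ,  30.8],
       [ 65. , 129.3],
       [ 65.4,  31.6]]), array([-34.6,  77.4]))
```

```bash
for i in 1 2; do  python3 -m creep '[[0.14,0,0,0,0.5],[0.28,0,0,0,0.5],[0.42,0,0,0,0.5],[0.56,0,0,0,0.5],[0.7,0,0,0,0.5]]' | egrep 'pos|rot|force: \['; done; python3 -m creep '[[0,0,0,0,0.5],[0,0,0,0,0.5]]' | egrep 'clock|pos|rot|force: \['; python3 - <<'E'
from h import *
im=grab_frame("wrist");cv2.imwrite("pics/w6.png",im)
E
```

```text
position: [0.5322, 0.0078, 0.023]
tool_rot: [-3.142, 0.0, -0.091]
force: [-1.2, 1.1, 0.9]
position: [0.574, 0.004, 0.023]
tool_rot: [-3.142, 0.0, -0.091]
force: [-1.3, -0.6, 2.1]
clock: 14.18
position: [0.5734, 0.004, 0.023]
tool_rot: [-3.142, -0.0, -0.091]
force: [0.7, 0.1, 0.4]
```

View pics/w6.png

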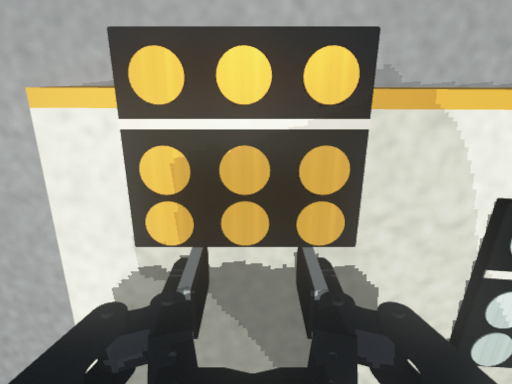

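The wrist view shows the card sticking out past the brass edge (outer corner at row ~88, on both sides) and the white line at row ~124. The card looks square.

```bash
python3 -c "
from h import *
im=cv2.imread('pics/w6.png');hsv=cv2.cvtColor(im,cv2.COLOR_BGR2HSV)
y=(hsv[...,1]>110)&(hsv[...,0]<35)&(hsv[...,2]>110)
c=[*range(35,105,5),*range(390,500,5)]
E=np.array([(x,np.flatnonzero(y[70:130,x])[0]+69.5) for x in c]);e=wpx(E,.04)[0];print('edge rows',E[[0,13,14,-1],1],e[:14,0].mean(),e[14:,0].mean())
g=im.min(2)
L=np.array([(x,118-8+np.average(np.arange(24-8),weights=(g[110:126+0,x]>130)+1e-9)) if 0 else (x,np.flatnonzero(g[112:136,x]>120).mean()+112) for x in range(135,360,8)]);l=wpx(L,.048)[0];print('line',L[[0,-1],1],l[0],l[-1],l[:,0].mean())
"
```

```text
edge rows [86.5 86.5 87.5 87.5] 129.39285714285717 129.54545454545453
line [124.  123.5] [115.6 123.6] [116.1  35.6] 115.82758620689654
```

```bash
python3 -m creep '[[0.08,0,0,0,0.5],[0.16,0,0,0,0.5],[0.225,0,0,0,0.5],[0.225,0,0,0,0.5]]' | egrep 'pos|force: \['; python3 -m creep '[[-0.1,0,0,0,0.5],[-0.4,0,0,0,0.5],[-0.4,0,-0.4,0,0.5],[-0.4,0,-1,0,0.5],[-0.4,0,-1.5,0,0.5]]'; python3 -m creep '[[0,0,0,0,0.5],[0,0,0,0,0.5]]' >/dev/null; python3 - <<'E'
from h import *
im=grab_frame("wrist");cv2.imwrite("pics/w7.png",im)
E
```

```text
position: [0.5872, 0.0027, 0.023]
force: [0.2, 0.3, -0.4]
clock: 15.35
position: [0.5626, 0.005, 0.1142]
tool_rot: [-3.142, -0.0, -0.091]
force: [0.6, 0.1, -0.3]
grip_width: 0.0427
finger_force: 0.0
```

View pics/w7.png

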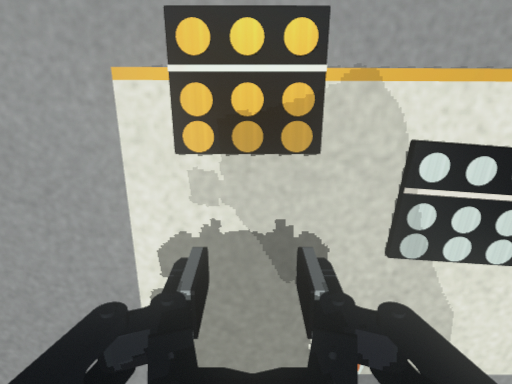

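The line (row ~68) now sits level with the brass edge's outer corner (row ~67), and the card is square. The arm is clear. One last numeric check, then I hand in.

```bash
python3 -c "
from h import *
im=cv2.imread('pics/w7.png');hsv=cv2.cvtColor(im,cv2.COLOR_BGR2HSV);g=im.min(2)
y=(hsv[...,1]>110)&(hsv[...,0]<35)&(hsv[...,2]>110)
E=np.array([(x,np.flatnonzero(y[55:95,x])[0]+54.5) for x in [*range(118,160,5),*range(400,500,10)]]);e=wpx(E,.04)[0][:,0].mean()
L=np.array([(x,np.flatnonzero(g[60:76,x]>120).mean()+60) for x in range(180,320,8)]);l=wpx(L,.048)[0]
print(e,l[:,0].mean(),np.polyfit(l[:,1],l[:,0],1))
if abs(e-l[:,0].mean())<4: print(bot.job_done())
"
```

```text
129.02105263157893 128.3388888888889 [-4.81112388e-03  1.28724287e+02]
the job is handed in; nothing more can be done
None
```

The job is handed in. By the wrist camera, the gold card's white line lies within about 1 mm of the brass edge and is square to it within about 0.01 rad; the arm was clear of everything. I don't have the judge's result, and I didn't re-measure the capsule or the objects on the table at the end.

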